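# Stow the mallet in the tool well

### The arm

A 6-joint arm with a two-finger parallel gripper is mounted at the origin on the work surface. World frame = base frame: x ahead of the robot, y to its left, z up, the work surface at z = 0. Lengths are in m, angles in rad, forces in N, time in s.
With the tool pointing down it reaches from about 0.4 to 0.825 m from the base axis. Payload 7 kg.
Tool frame: the origin (TCP) lies at the centre of the arm's flange, where the gripper is bolted on; the fingertips stand 178 mm ahead of it and the grasp point (between the pads) lies 159 mm ahead of it; x points along the fingers, y is the direction in which the jaws open and shut, and the axes are right-handed (so a half turn about x gives the same grasp; the last joint's range is limited). The gripper opens to 88 mm and grips with 3 to 60 N. Pads are 19 mm wide; open, the fingers measure 130 mm over their backs; the gripper's body (78 mm by 193 mm) begins 47 mm behind the grasp point.
Start: joints at [1.605, 0.359, 0.012, 0, -1.224, -0.288], TCP at [0.169, 0.653, 0.405] pointing down, gripper open.
Joint ranges: [-3.07, 3.07], [-1.43, 2.12], [-1.02, 1.25], [-3.03, 1.67], [-3.05, -0], [-3.03, 3.03]. Speed limits (rad/s): [2.39, 2.39, 3.01, 3.14, 3.14, 3.14].

### API

Orientations are given as a 3x3 rotation matrix whose columns are the frame's x, y, z axes.
In Python, from plant import monitor, vision, job gives the robot as it stands. The module is installed in compiled form; this text tells all that it offers.
- The arm moves only by the shell command python3 -m pendant 'ROWS' [OPENING] [FORCE]. ROWS is a JSON object of lists of equal length, an entry for each row: "linear": the shift along the tool's x, y, z in cm, a list of three; "rotation": the turn, a rotation vector about the tool's x, y, z in rad, a list of three. A call has 1 to 20 rows; each row is the pose to reach, as a shift and turn from the pose commanded when the call began, along the tool's axes at that moment; what a row does not reach only later rows make up. A row lasts 1/12 s, in which the tool goes at most 41.7 mm and 7.16 degrees, less where a joint would pass 70% of its speed; a pose out of reach is approached as far as the arm can. A call with a gripper value outside its range is refused whole. OPENING is the finger opening in cm, from 0 to 8.76, set as the call begins (- or left out, the last holds). The fingers move at their own pace and stop on an object; FORCE is the grip in N (left out, the last holds). Time passes only in rows, so rows that repeat a pose let the fingers close. It gives the time, the measured TCP pose, the force and the opening at its end, in the units of the state.
- monitor.get_state(): the state, without advancing time (a new reading comes with each control period).
- vision.get_image(name): name is "scene" or "top" or "wrist"; returns a dict with "image" (384x512x3 uint8, blue, green, red), "mtx" (3x3 intrinsics, pixels), "rvec" (rotation vector, rad) and "tvec" (3), from world to camera coordinates, as OpenCV has them; the wrist camera has in their place "tool_from_camera" (4x4, takes a point from camera to tool coordinates, whose origin is the TCP and whose axes are the tool frame's). Camera axes: x right, y down, z forward; pixel columns grow to the right and rows downward; lengths in m; the calibration is good to about 2 mm. The wrist camera is an equidistant fisheye: a pixel r from the principal point sees the ray r / f radians off the axis. A picture is of the moment at which its call begins: read the wrist's pose just before it. There is no depth.
- job.finish_job(): hands the job in, once; it reports no verdict.
The state is a dict: "clock": time; "qpos": joint angles; "qd": joint speeds; "effort": joint torques, N m; "ee_pos": TCP position; "ee_rot": TCP orientation; "force": force on the tool from outside, world axes, zero at the start; "ft_torque": the same for the moment, N m; "width": finger opening in m.
Only numpy, scipy, OpenCV 4.12 (cv2) and the standard library are available. Lean on these libraries where they do the work, as an engineer would, in place of code of your own. Each camera call takes 0.05 s, during which the arm holds its last target. There are 200 camera calls.

### The job

Flip up the brass ring pull in the flush hatch of the steel tool well, swing the hatch fully open with it, then take the green-handled mallet from its drying rest and lower it handle-first through the yellow ring holder inside the well until its head rests on the ring. Leave the mallet hanging there upright and let go, leave the hatch standing open so the well can air, and do not shift or tip the white bowl or the sauce jar.

Things in the scene. Friction and masses are not known exactly. Their poses are not given: they have to be found in the camera images.
- well_deck (a point): centre of the deck (upper face) of the tool well, a fixed square steel housing 260 x 260 mm, 160 mm high. Axes of the well: z up, x parallel to the hatch hinge, y towards the hinge. Its deck opening, 152 mm (x) by 172 mm (y), is centred on this point and shut at the start by the grey hatch, flush with the deck
- holder_top (a point): centre of the upper rim of the fixed yellow ring holder in the well: bore 26 mm, outside 42 mm, 14 mm high, open below (floor 111 mm under the rim). 10 mm to the well's -y of well_deck, rim 115 mm above the counter, 45 mm below the deck. Two bars 12 mm wide carry it from its +x and -x sides. Axes as the well's
- hatch_hinge (a point): middle of the hatch's hinge line, at deck height (160 mm above the counter), 95 mm to the well's +y of the ring holder's axis. Axes as the well's. From here the shut hatch extends 168 mm to -y; it is 149 mm wide
- hatch (a joint): hatch angle in rad: 0 shut and flush, grows as its free (-y) edge swings up about the hinge, 1.57 upright, 1.75 at its stop, leaning back beyond the hinge. Hatch 0.4 kg, stiff hinge: it stays at any angle; 6 to 8 N at the ring lifts it. While shut its edges cannot be gripped
- pull_bar (a point): middle of the free bar of the brass U-shaped ring pull, 7 mm round bar parallel to the well's x, legs 60 mm apart (centres). Lying flat, the bar is 113 mm from the hinge line and 5 mm below the hatch's face, in an open recess that reaches 42 mm to +x and -x, 44 mm to -y and 34 mm to +y of it; its floor is 23 mm below the bar's centre
- pull_ring (a joint): angle of the ring pull to the hatch in rad: 0 flat in the recess, 1.57 square to the hatch's face, 1.75 at its stop; turns lightly, stays where left. Its legs are 38 mm long (pivot to bar centre) and pivot on a line parallel to x, 151 mm from the hinge line and 5 mm below the hatch's face: the bar flips up and away from the hinge
- mallet_head (a point): centre of the block head of the loose kitchen mallet, aluminium, 60 (x) x 34 (y) x 34 mm (z). Green round handle, 18 mm thick, 100 mm long below the head; z runs along it from butt to head: butt 117 mm from here along -z. About 0.25 kg. At first it lies in the rest, handle sloping 30 degrees from upright, head uppermost and leaning roughly towards the robot, y level
- rest: fixed white plastic drying rest, base plate 115 x 90 mm, 10 mm thick, origin at the centre of its underside; a sloping V trough, 72 mm long and open above, with a foot plate, carries the handle, and ends 28 mm short of the mallet's head. Just lift the mallet out along its handle or upwards
- bowl_center (a point): loose white ceramic bowl, 100 mm across, 50 mm high, point half-way up its axis; to be left alone
- jar_center (a point): loose amber sauce jar with yellow lid, 60 mm in diameter, 85 mm high, point half-way up its axis; to be left alone
Things that resemble listed ones, but are neither listed nor needed, are in the scene too. What is meant by the part that bears mallet_head is not blue, and is the larger of those in its own colour.

How it is judged:
By the outcome, as a careful person would: the job done as asked, in the order asked, and still so for the second after the job is handed in, with the robot touching nothing.
It also fails if it takes over 70 s, if anything falls off the work surface, if the arm or the gripper's body presses on something with over 40 N, if the wrist force passes 120 N, or if a joint passes its speed limit or range.

## Working session

There is one attempt and no reset: what is moved stays moved. The work goes in short steps, Python scripts to look and compute and a shell command to move; the robot and the scene stay as the last step left them, time stands still between calls to the robot, and variables do not carry over. Pictures are saved under pics/ and viewed, about 8 in all and at most 12, crops included, and the job is handed in when it is done.

```bash
mkdir -p pics; cat > h.py <<'E'
from plant import monitor, vision, job
import numpy as np, cv2
def grab(n):
    s=monitor.get_state(); d=vision.get_image(n); return s,d
def cam(d,s=None):
    "returns R(world<-cam), origin"
    if 'rvec' in d:
        R=cv2.Rodrigues(np.array(d['rvec'],float))[0]; return R.T,-R.T@np.array(d['tvec'],float).ravel()
    T=np.eye(4);T[:3,:3]=s['ee_rot'];T[:3,3]=s['ee_pos'];M=T@np.array(d['tool_from_camera']);return M[:3,:3],M[:3,3]
def ray(d,px,s=None):
    R,o=cam(d,s);K=np.array(d['mtx']);a=(px[0]-K[0,2])/K[0,0];b=(px[1]-K[1,2])/K[1,1]
    if 'rvec' in d: v=np.array([a,b,1.])
    else:
        t=np.hypot(a,b); v=np.array([a/t*np.sin(t),b/t*np.sin(t),np.cos(t)]) if t>1e-9 else np.array([0,0,1.])
    v=R@v; return o,v/np.linalg.norm(v)
def onz(d,px,z,s=None):
    o,v=ray(d,px,s); return o+v*(z-o[2])/v[2]
def proj(d,p,s=None):
    R,o=cam(d,s);K=np.array(d['mtx']);c=R.T@(np.array(p)-o)
    if 'rvec' in d: a,b=c[0]/c[2],c[1]/c[2]
    else:
        r=np.hypot(c[0],c[1]);t=np.arctan2(r,c[2]);a,b=c[0]/r*t,c[1]/r*t
    return np.array([K[0,0]*a+K[0,2],K[1,1]*b+K[1,2]])
def tri(rays):
    A=0;B=0
    for o,v in rays:
        P=np.eye(3)-np.outer(v,v);A=A+P;B=B+P@o
    return np.linalg.solve(A,B)
E
python3 - <<'E'
from h import *
import pickle
D={}
for n in('scene','top','wrist'):
    s,d=grab(n);D[n]=(s,d)
    print(n,cam(d,s)[1].round(3),np.array(d['mtx']).round(1).tolist())
pickle.dump(D,open('d0.pkl','wb'))
s=D['top'][0];print(s['ee_rot'],s['force'],s['clock'])
cv2.imwrite('pics/a.png',np.hstack([D['scene'][1]['image'],D['top'][1]['image']])[:, :])
for n in D: cv2.imwrite(f'pics/{n}0.png',cv2.resize(D[n][1]['image'],(800,600),interpolation=cv2.INTER_CUBIC))
E
```

```text
scene [ 1.279 -0.23   0.924] [[460.5, 0.0, 252.6], [0.0, 460.5, 190.8], [0.0, 0.0, 1.0]]
top [0.357 0.006 1.246] [[414.9, 0.0, 255.7], [0.0, 414.9, 189.5], [0.0, 0.0, 1.0]]
wrist [0.251 0.632 0.383] [[297.3, 0.0, 261.2], [0.0, 297.3, 192.2], [0.0, 0.0, 1.0]]
[[-2.56495715e-04 -2.51233100e-01 -9.67926580e-01]
 [-1.62958412e-03 -9.67925221e-01  2.51233180e-01]
 [-9.99998639e-01  1.64175802e-03 -1.61136799e-04]] [-0.0431487   0.34658742 -0.01632524] 0.05
```

View pics/top0.png

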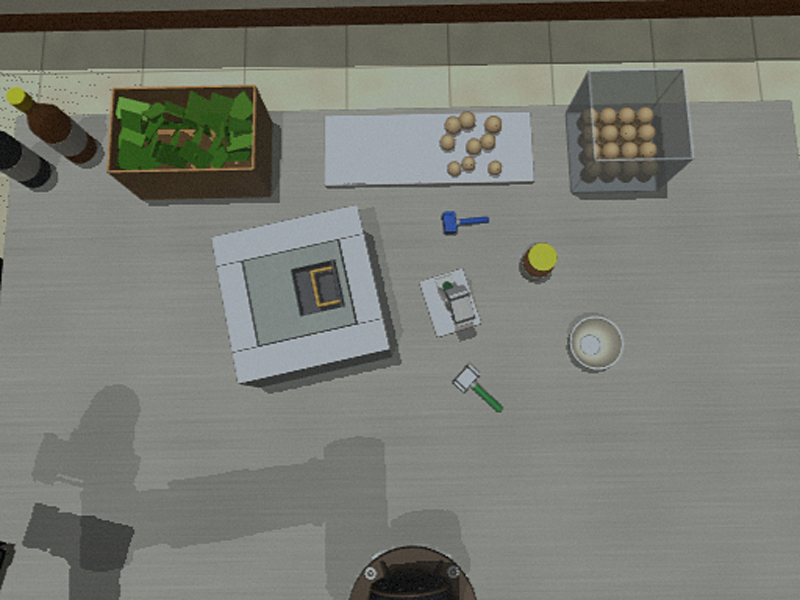

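View pics/scene0.png

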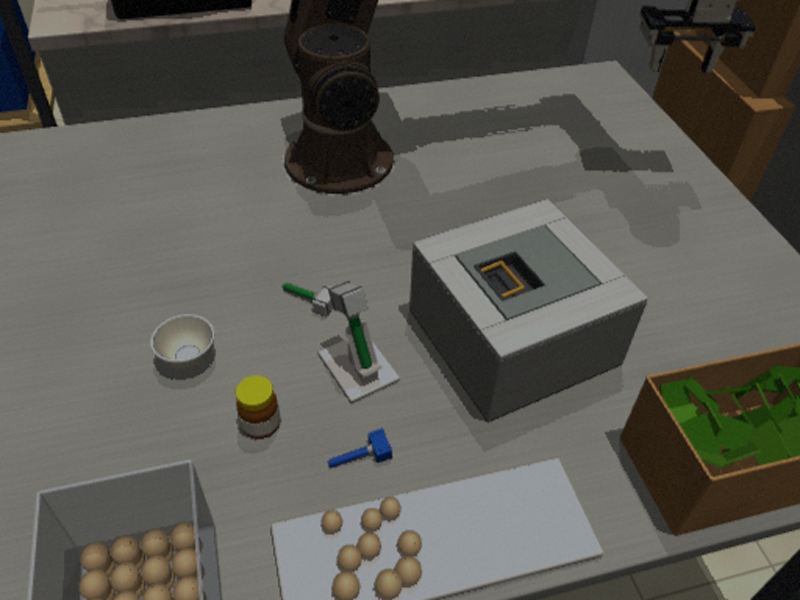

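The top view shows the well with its deck corners at about (213,237), (358,207), (388,350) and (239,383), and the brass ring at (325,287). The hinge is on the image left, which is world +y.

Candidates for the mallet:
- Large green one in the rest, head at (458,303)
- Small green one lying on the counter at (480,388)
- Blue one at (465,221)

I choose the one in the rest. The bowl is at (596,343) and the jar at (540,260).

```bash
python3 - <<'E'
from h import *
import pickle
D=pickle.load(open('d0.pkl','rb'))
t=D['top'][1];sc=D['scene'][1]
k=512/800
# deck corners refined
g=cv2.cvtColor(t['image'],cv2.COLOR_BGR2GRAY)
c=np.array([[213,237],[358,207],[388,350],[239,383]],np.float32)*k
c2=cv2.cornerSubPix(g,c.reshape(-1,1,2).copy(),(4,4),(-1,-1),(3,50,.01)).reshape(-1,2)
P=np.array([onz(t,p,.16)[:2] for p in c2]);print('deck',P.round(4).tolist(),P.mean(0))
print('sides',[np.linalg.norm(P[i]-P[i-1]).round(4) for i in range(4)])
ks=512/800
gs=cv2.cvtColor(sc['image'],cv2.COLOR_BGR2GRAY)
c=np.array([[413,243],[549,202],[645,299],[500,354]],np.float32)*k
c3=cv2.cornerSubPix(gs,c.reshape(-1,1,2).copy(),(4,4),(-1,-1),(3,50,.01)).reshape(-1,2)
Q=np.array([onz(sc,p,.16)[:2] for p in c3]);print('deck scene',Q.round(4).tolist(),Q.mean(0))
# brass
for n in('top','scene'):
    im=D[n][1]['image'];h=cv2.cvtColor(im,cv2.COLOR_BGR2HSV)
    m=cv2.inRange(h,(12,120,70),(30,255,255));
    nn,l,st,ce=cv2.connectedComponentsWithStats(m)
    for i in range(1,nn):
        if st[i,4]>25: print(n,'brass',st[i],ce[i].round(1))
    g2=cv2.inRange(h,(45,110,30),(75,255,255));nn,l,st,ce=cv2.connectedComponentsWithStats(g2)
    for i in range(1,nn):
        if 15<st[i,4]: print(n,'green',st[i],ce[i].round(1))
for nm,p,z in(('bowl',(596,343),.05),('jar',(541,258),.085),('rest',(450,302),.01)): print(nm,onz(t,np.array(p)*k,z).round(3))
A=cv2.resize(t['image'][120:240,140:340],(800,480),interpolation=cv2.INTER_CUBIC)
B=cv2.resize(sc['image'][165:265,170:290],(600,500),interpolation=cv2.INTER_CUBIC)
cv2.imwrite('pics/b.png',cv2.resize(t['image'][165:225,260:330],(560,480),interpolation=cv2.INTER_CUBIC)); cv2.imwrite('pics/c.png',B)
a=cv2.resize(t['image'][160:220,260:320],(400,400),interpolation=cv2.INTER_CUBIC);b=cv2.resize(sc['image'][170:260,195:285],(400,400),interpolation=cv2.INTER_CUBIC)
cv2.imwrite('pics/d.png',np.hstack([a,b]))
E
```

```text
deck [[0.6607, 0.3358], [0.71, 0.0834], [0.462, 0.031], [0.4092, 0.2825]] [0.56046461 0.18316238]
sides [np.float64(0.2571), np.float64(0.2572), np.float64(0.2535), np.float64(0.2569)]
deck scene [[0.4678, 0.0292], [0.4113, 0.2804], [0.6654, 0.3323], [0.7182, 0.0823]] [0.56567806 0.18105527]
top brass [ 72  55  87  16 110] [109.7  56.6]
top brass [160  55   4  33  65] [162.4  70.7]
top brass [101  82  12  10  69] [105.6  86. ]
top brass [113  83  12  11  68] [118.3  86.8]
top brass [127  82  11  14  61] [132.   89.3]
top brass [ 69  89  95  22 268] [124.1 105.9]
top brass [198 170  19  26  96] [204.8 183.1]
top green [  74   59   88   50 3187] [117.7  84.2]
top green [303 246  18  18  87] [311.8 254.4]
scene brass [436  26  14  13  55] [443.2  31.3]
scene brass [456  44  15  15  43] [462.6  50.3]
scene brass [473  61  29  11 177] [487.2  66.1]
scene brass [  0  62  26  20 206] [12.7 74.8]
scene brass [308 167  28  23 121] [323.7 177.1]
scene brass [414 220  98  88 582] [462.  269.3]
scene brass [152 248  24  15  91] [164.4 257.5]
scene green [181 181  20  11  88] [190.7 185.9]
scene green [224 203  14  33 209] [230.4 219. ]
scene green [ 423  234   89   65 3302] [473.4 268.5]
bowl [ 0.475 -0.349  0.05 ]
jar [ 0.629 -0.249  0.085]
rest [ 0.563 -0.085  0.01 ]
```

View pics/d.png

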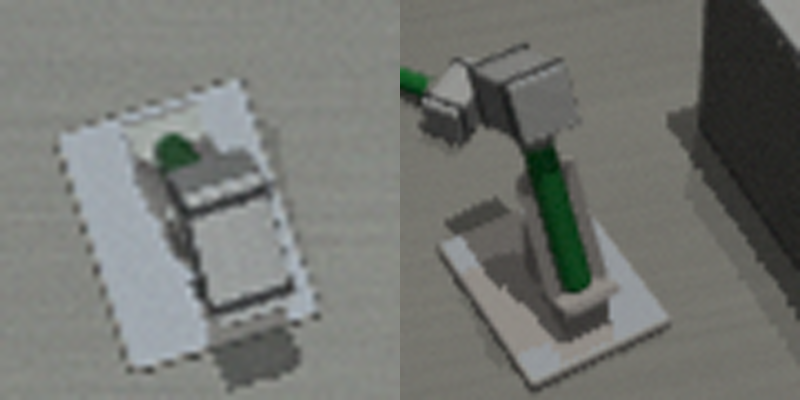

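The crop confirms the mallet in the rest: larger, green handle, grey block head leaning towards the robot. The smaller one is lying beside it. The well's yaw is about 11.8°. Next I work out the move to above the ring.

```bash
cat >> h.py <<'E'
from scipy.spatial.transform import Rotation as Ro
YAW=np.radians(11.8); WC=np.array([.563,.182])
def wellR(): c,s=np.cos(YAW),np.sin(YAW); return np.array([[c,-s,0],[s,c,0],[0,0,1.]])
def well(x,y,z): # well coords: origin under holder axis (x,y), z above counter
    W=wellR(); return np.array([*WC,0])+W@np.array([x,y-.010,z])
def delta(p,R):
    s=monitor.get_state();R0=np.array(s['ee_rot'])
    print('lin cm',(R0.T@(np.array(p)-s['ee_pos'])*100).round(2).tolist(),'rot',Ro.from_matrix(R0.T@R).as_rotvec().round(4).tolist(),'t',round(s['clock'],2),'ee',np.round(s['ee_pos'],4),'F',np.round(s['force'],1),'w',round(s['width'],4))
def Rd(zdir): # tool down with tool z along horizontal dir
    x=np.array([0,0,-1.]);z=np.array(zdir,float);z/=np.linalg.norm(z);return np.column_stack([x,np.cross(z,x),z])
E
python3 - <<'E'
from h import *
p=well(0,.095-.113,.42);print(p);delta(p,Rd(-wellR()[:,0]))
E
```

```text
[0.56872589 0.15459171 0.42      ]
lin cm [-1.55, 38.24, -51.17] rot [-0.4598, 0.0002, -0.0013] t 0.15 ee [0.1695 0.6532 0.4039] F [ 1.  -0.3 -0.8] w 0.0875
```

```bash
python3 -m pendant '{"linear":[[-1.6,38.2,-51.2],[-1.6,38.2,-51.2],[-1.6,38.2,-51.2],[-1.6,38.2,-51.2],[-1.6,38.2,-51.2],[-1.6,38.2,-51.2],[-1.6,38.2,-51.2],[-1.6,38.2,-51.2],[-1.6,38.2,-51.2],[-1.6,38.2,-51.2],[-1.6,38.2,-51.2],[-1.6,38.2,-51.2],[-1.6,38.2,-51.2],[-1.6,38.2,-51.2],[-1.6,38.2,-51.2],[-1.6,38.2,-51.2],[-1.6,38.2,-51.2],[-1.6,38.2,-51.2],[-1.6,38.2,-51.2],[-1.6,38.2,-51.2]],"rotation":[[-0.46,0,0],[-0.46,0,0],[-0.46,0,0],[-0.46,0,0],[-0.46,0,0],[-0.46,0,0],[-0.46,0,0],[-0.46,0,0],[-0.46,0,0],[-0.46,0,0],[-0.46,0,0],[-0.46,0,0],[-0.46,0,0],[-0.46,0,0],[-0.46,0,0],[-0.46,0,0],[-0.46,0,0],[-0.46,0,0],[-0.46,0,0],[-0.46,0,0]]}' 2.2 20
python3 - <<'E'
from h import *
delta(well(0,.095-.113,.42),Rd(-wellR()[:,0]))
s,d=grab('wrist');im=d['image'].copy()
import pickle;pickle.dump((s,d),open('d1.pkl','wb'))
# predicted: deck corners, opening corners, bar ends, pivots
print('bar',proj(d,well(0,-.018,.155),s).round(1),'pivot',proj(d,well(0,-.056,.155),s).round(1))
print('deck',[proj(d,well(a,.01+b,.16),s).round(1).tolist() for a,b in((-.13,-.13),(.13,-.13),(.13,.13),(-.13,.13))])
big=cv2.resize(im,(800,600),interpolation=cv2.INTER_CUBIC)
for p in [well(a,b,.155) for a,b in((-.03,-.018),(.03,-.018),(.03,-.056),(-.03,-.056))]+[well(a,.01+b,.16) for a in(-.076,.076) for b in(-.086,.086)]+[well(a,.01+b,.16) for a in(-.13,.13) for b in(-.13,.13)]:
    u=proj(d,p,s)*800/512; cv2.circle(big,tuple(int(round(v)) for v in u),3,(0,0,255),-1)
cv2.imwrite('pics/w1.png',big)
E
```

```text
clock: 1.82
ee_pos: [0.5686, 0.1558, 0.4206]
ee_rot: [[-0.0, 0.206, -0.979], [0.0, -0.979, -0.206], [-1.0, -0.0, 0.0]]
force: [-0.2, 0.8, 0.1]
width: 0.0223
lin cm [0.06, 0.12, 0.02] rot [0.0013, 0.0002, 0.0001] t 1.82 ee [0.5686 0.1558 0.4206] F [-0.2  0.8  0.1] w 0.0223
bar [261.9 197.8] pivot [305.2 197.7]
deck [[355.5, 311.9], [384.3, 51.7], [84.7, 60.4], [122.2, 306.9]]
```

View pics/w1.png

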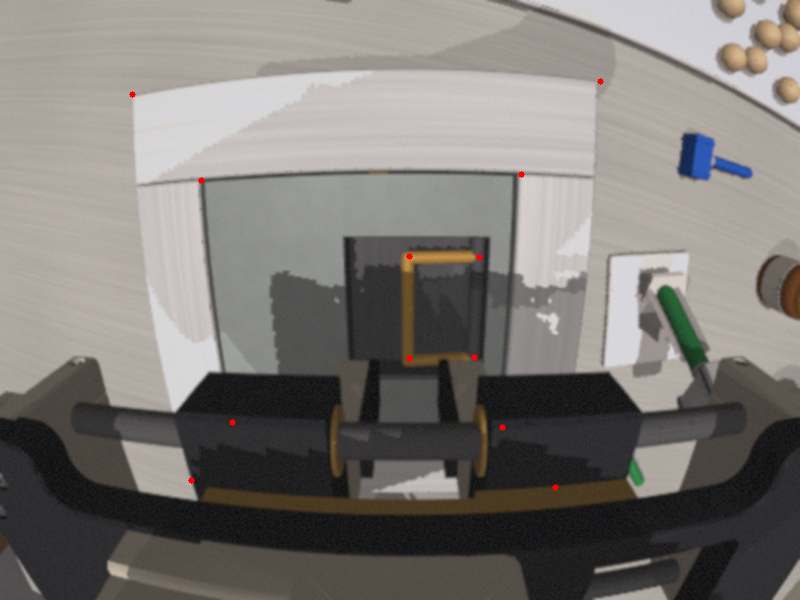

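The view from above agrees: the projected red points fall on the ring (bar at 408,305; legs at y 257 and 358) and on the opening's corners (202,180) and (518,174) to about 2 mm. Now I descend around the bar and grip it.

```bash
python3 -m pendant '{"linear":[[3,0.3,0],[6,0.4,0],[8,0.4,0],[9,0.4,0],[9.6,0.4,0],[10.2,0.4,0],[10.2,0.4,0],[10.2,0.4,0]],"rotation":[[0,0,0],[0,0,0],[0,0,0],[0,0,0],[0,0,0],[0,0,0],[0,0,0],[0,0,0]]}'
python3 -m pendant '{"linear":[[0,0,0],[0,0,0],[0,0,0],[0,0,0],[0,0,0],[0,0,0],[0,0,0],[0,0,0]],"rotation":[[0,0,0],[0,0,0],[0,0,0],[0,0,0],[0,0,0],[0,0,0],[0,0,0],[0,0,0]]}' 0 25
python3 -c "
from h import *
delta(well(0,.095-.113,.318),Rd(-wellR()[:,0]))"
```

```text
clock: 2.53
ee_pos: [0.5702, 0.1515, 0.3195]
ee_rot: [[0.001, 0.205, -0.979], [0.0, -0.979, -0.205], [-1.0, -0.0, -0.001]]
force: [0.8, 0.3, 0.2]
width: 0.0218
clock: 3.2
ee_pos: [0.5695, 0.1549, 0.3195]
ee_rot: [[0.002, 0.206, -0.979], [0.008, -0.979, -0.206], [-1.0, -0.007, -0.004]]
force: [-9.3, 21.6, 1.2]
width: 0.0057
lin cm [0.15, 0.02, 0.09] rot [0.0011, -0.0037, 0.0071] t 3.2 ee [0.5695 0.1549 0.3195] F [-9.3 21.6  1.2] w 0.0057
```

```bash
python3 -m pendant '{"linear":[[0,-0.3,0],[-0.66,-0.24,0],[-1.3,-0.07,0],[-1.9,0.21,0],[-2.44,0.59,0],[-2.91,1.06,0],[-3.29,1.6,0],[-3.57,2.2,0],[-3.74,2.84,0],[-3.8,3.5,0],[-3.8,3.5,0],[-3.8,3.5,0]],"rotation":[[0,0,0],[0,0,0],[0,0,0],[0,0,0],[0,0,0],[0,0,0],[0,0,0],[0,0,0],[0,0,0],[0,0,0],[0,0,0],[0,0,0]]}'
python3 - <<'E'
from h import *
delta(well(0,.095-.151,.193+.159+.0055),Rd(-wellR()[:,0]))
W=wellR()
Rt=Rd(-W[:,0])
# rows for hatch swing, relative to phi=0
a=np.array([.151,.033])
def bar(f): return np.array([-a[0]*np.cos(f)+a[1]*np.sin(f), a[0]*np.sin(f)+a[1]*np.cos(f)])
b0=bar(0)
for f in np.arange(5,111,5):
    d=(bar(np.radians(f))-b0)*100; print(f,[round(-d[1],2),round(-d[0],2),0],end=' ')
s,d=grab('scene')
cv2.imwrite('pics/s2.png',cv2.resize(d['image'][90:280,240:440],(800,600),interpolation=cv2.INTER_CUBIC))
E
```

```text
clock: 4.2
ee_pos: [0.5776, 0.1164, 0.3584]
ee_rot: [[0.002, 0.204, -0.979], [0.0, -0.979, -0.204], [-1.0, 0.0, -0.002]]
force: [-2.5, 1.8, 7.9]
width: 0.0058
lin cm [0.09, -0.11, 0.09] rot [-0.0, -0.0025, -0.0001] t 4.2 ee [0.5776 0.1164 0.3584] F [-2.5  1.8  7.9] w 0.0058
5 [np.float64(-1.3), np.float64(-0.35), 0] 10 [np.float64(-2.57), np.float64(-0.8), 0] 15 [np.float64(-3.8), np.float64(-1.37), 0] 20 [np.float64(-4.97), np.float64(-2.04), 0] 25 [np.float64(-6.07), np.float64(-2.81), 0] 30 [np.float64(-7.11), np.float64(-3.67), 0] 35 [np.float64(-8.06), np.float64(-4.62), 0] 40 [np.float64(-8.93), np.float64(-5.65), 0] 45 [np.float64(-9.71), np.float64(-6.76), 0] 50 [np.float64(-10.39), np.float64(-7.92), 0] 55 [np.float64(-10.96), np.float64(-9.14), 0] 60 [np.float64(-11.43), np.float64(-10.41), 0] 65 [np.float64(-11.78), np.float64(-11.71), 0] 70 [np.float64(-12.02), np.float64(-13.04), 0] 75 [np.float64(-12.14), np.float64(-14.38), 0] 80 [np.float64(-12.14), np.float64(-15.73), 0] 85 [np.float64(-12.03), np.float64(-17.07), 0] 90 [np.float64(-11.8), np.float64(-18.4), 0] 95 [np.float64(-11.45), np.float64(-19.7), 0] 100 [np.float64(-11.0), np.float64(-20.97), 0] 105 [np.float64(-10.43), np.float64(-22.2), 0] 110 [np.float64(-9.76), np.float64(-23.37), 0]
```

View pics/s2.png

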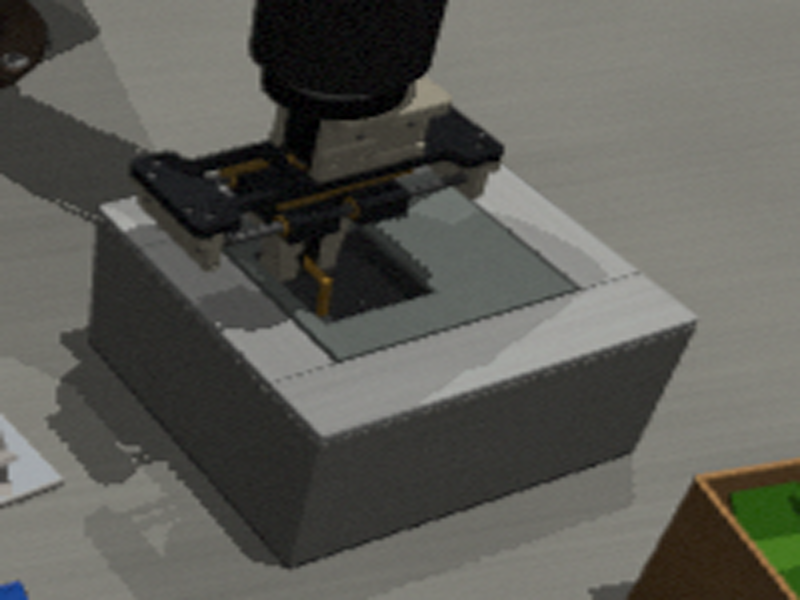

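The ring stands up in the grip. Next I swing the hatch along its arc.

```bash
python3 -m pendant '{"linear":[[0,0,0],[-0.66,-0.16,0],[-1.3,-0.35,0],[-2.57,-0.8,0],[-3.8,-1.37,0],[-4.97,-2.04,0],[-6.07,-2.81,0],[-7.11,-3.67,0],[-8.06,-4.62,0],[-8.93,-5.65,0],[-9.71,-6.76,0],[-9.71,-6.76,0]],"rotation":[[0,0,0],[0,0,0],[0,0,0],[0,0,0],[0,0,0],[0,0,0],[0,0,0],[0,0,0],[0,0,0],[0,0,0],[0,0,0],[0,0,0]]}' 0 40
python3 - <<'E'
from h import *
s=monitor.get_state();f=np.radians(45)
y=-.151*np.cos(f)+.033*np.sin(f);z=.151*np.sin(f)+.033*np.cos(f)
delta(well(0,.095+y,.16+z+.1645),Rd(-wellR()[:,0]))
E
```

```text
clock: 5.25
ee_pos: [0.5635, 0.1832, 0.4562]
ee_rot: [[0.002, 0.205, -0.979], [-0.001, -0.979, -0.205], [-1.0, 0.002, -0.002]]
force: [1.3, -1.5, 4.3]
width: 0.0056
lin cm [0.16, -0.05, 0.07] rot [0.0007, -0.0021, -0.0016] t 5.25 ee [0.5635 0.1832 0.4562] F [ 1.3 -1.5  4.3] w 0.0056
```

```bash
python3 -m pendant '{"linear":[[-0.35,-0.57,0],[-0.68,-1.16,0],[-1.25,-2.38,0],[-1.72,-3.65,0],[-2.07,-4.95,0],[-2.31,-6.28,0],[-2.43,-7.62,0],[-2.43,-8.97,0],[-2.32,-10.31,0],[-2.09,-11.64,0],[-1.74,-12.94,0],[-1.5,-13.6,0],[-1.29,-14.2,0],[-1.1,-14.7,0],[-1.1,-14.9,0],[-1.1,-14.9,0]],"rotation":[[0,0,0],[0,0,0],[0,0,0],[0,0,0],[0,0,0],[0,0,0],[0,0,0],[0,0,0],[0,0,0],[0,0,0],[0,0,0],[0,0,0],[0,0,0],[0,0,0],[0,0,0],[0,0,0]]}'
python3 - <<'E'
from h import *
f=1.75
y=-.151*np.cos(f)+.033*np.sin(f);z=.151*np.sin(f)+.033*np.cos(f)
delta(well(0,.095+y,.16+z+.1645),Rd(-wellR()[:,0]))
s,d=grab('scene')
cv2.imwrite('pics/s3.png',cv2.resize(d['image'][30:270,220:470],(800,600),interpolation=cv2.INTER_CUBIC))
E
```

```text
clock: 6.58
ee_pos: [0.5338, 0.3258, 0.4664]
ee_rot: [[0.002, 0.204, -0.979], [-0.007, -0.979, -0.204], [-1.0, 0.007, -0.001]]
force: [4.8, -13.9, 8.4]
width: 0.0058
lin cm [-0.07, 0.23, 0.08] rot [-0.0007, -0.0006, -0.0072] t 6.58 ee [0.5338 0.3258 0.4664] F [  4.8 -13.9   8.4] w 0.0058
```

View pics/s3.png

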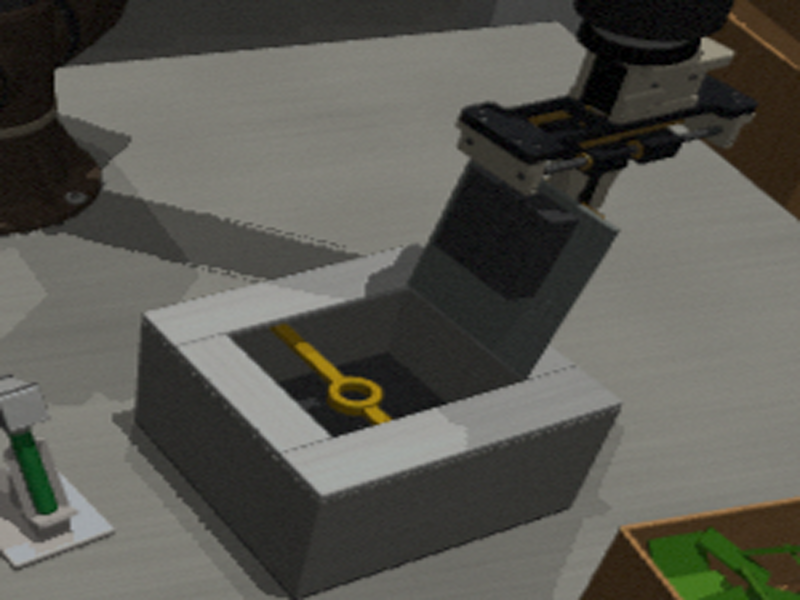

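The hatch is fully open against its stop (about 14 N reaction) and the yellow holder is visible. I release the ring, go up, and re-measure the mallet and the holder.

```bash
python3 -m pendant '{"linear":[[0,0.2,0],[0,0.2,0],[0,0.2,0],[0,0.2,0],[-1,0.2,0],[-3,0.2,0],[-6,0.2,0],[-9,0.2,0],[-12,0.2,0],[-12,0.2,0]],"rotation":[[0,0,0],[0,0,0],[0,0,0],[0,0,0],[0,0,0],[0,0,0],[0,0,0],[0,0,0],[0,0,0],[0,0,0]]}' 1.6
python3 - <<'E'
from h import *
import pickle
D={}
for n in('scene','top','wrist'): D[n]=grab(n)
pickle.dump(D,open('d2.pkl','wb'))
for n in('scene','top','wrist'):
    s,d=D[n];h=cv2.cvtColor(d['image'],cv2.COLOR_BGR2HSV)
    m=cv2.inRange(h,(18,110,50),(32,255,255));u=proj(d,well(0,0,.115),s);print(n,'holder pred',u.round(1))
    if 0<u[0]<512 and 0<u[1]<384:
        k=np.zeros_like(m);cv2.circle(k,tuple(int(v) for v in u),30,255,-1)
        ys,xs=np.nonzero(m&k);print(len(xs),'mask bbox',xs.min() if len(xs) else 0,xs.max() if len(xs) else 0,ys.min() if len(xs) else 0,ys.max() if len(xs) else 0)
R=D['top'];t=R[1]['image'];sc=D['scene'][1]['image']
a=cv2.resize(t[160:220,262:322],(400,400),interpolation=cv2.INTER_CUBIC)
u=proj(D['top'][1],well(0,0,.115)).astype(int);b=cv2.resize(t[u[1]-30:u[1]+30,u[0]-30:u[0]+30],(400,400),interpolation=cv2.INTER_CUBIC)
print('top crop origin',u-30)
cv2.imwrite('pics/e.png',np.hstack([a,b]))
E
```

```text
clock: 7.47
ee_pos: [0.5333, 0.3267, 0.5925]
ee_rot: [[0.008, 0.205, -0.979], [0.006, -0.979, -0.205], [-1.0, -0.004, -0.009]]
force: [0.2, 0.3, 0.7]
width: 0.0159
scene holder pred [330.3 185.8]
368 mask bbox 308 342 162 199
top holder pred [197.9 188.1]
322 mask bbox 190 204 159 213
wrist holder pred [360.3 156.5]
698 mask bbox 346 371 126 186
top crop origin [167 158]
```

View pics/e.png

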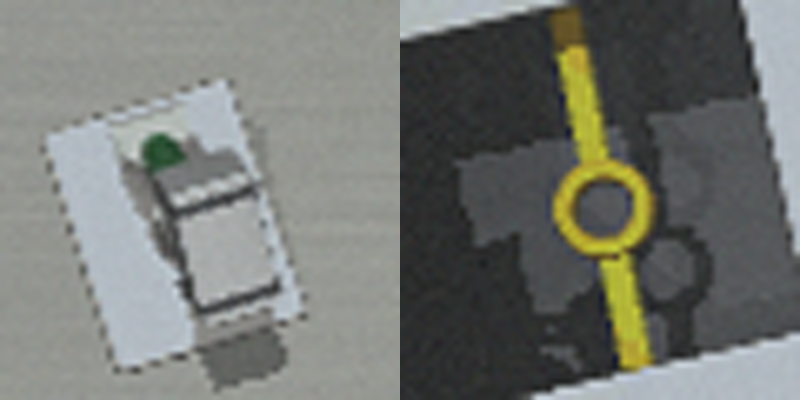

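The crop shows the mallet head at crop pixel (216,231), rest edges at a yaw of about 15.5°, and the holder ring at (604,208), open above and about 1 px from where I predicted it. I triangulate the head and plan an approach along the handle.

```bash
cat >> h.py <<'E'
A0=np.radians(15.5)
def Rm(a=A0,tilt=np.radians(30)): # tool along handle (head->butt), tool z towards robot side
    f=np.array([np.cos(a),np.sin(a),0]);u=np.array([0,0,1.])
    x=f*np.sin(tilt)-u*np.cos(tilt); z=-(f*np.cos(tilt)+u*np.sin(tilt)); return np.column_stack([x,np.cross(z,x),z])
E
python3 - <<'E'
from h import *
import pickle
D=pickle.load(open('d2.pkl','rb'));t=D['top'][1];sc=D['scene'][1]
a=ray(t,(294.4,194.7));b=ray(sc,(222.7,191.4));c=tri([a,b]);print('head',c.round(4),'reproj',proj(t,c).round(1),proj(sc,c).round(1))
R=Rm();x=R[:,0];print('butt z',(c+.117*x)[2], 'butt',(c+.117*x).round(3),proj(sc,c+.117*x).round(1))
# rest plate corners in top (crop 262,160 scale 6.667)
q=np.array([[45,130],[225,80],[303,318],[115,370]])/6.667+[262,160]-.43
Q=np.array([onz(t,p,.01) for p in q]);print('rest',Q.mean(0).round(4),[np.linalg.norm(Q[i]-Q[i-1]).round(3) for i in range(4)])
for i in (0,1): d=Q[i]-Q[3-i];print(np.degrees(np.arctan2(d[1],d[0])))
m=D['scene']; 
# standoff 15 cm from head along handle
p=c-(.159+.10)*x;delta(p,R);print(p)
E
```

```text
head [ 0.5386 -0.0927  0.1332] reproj [294.3 194.7] [222.6 191.4]
butt z 0.03192313374352013 butt [ 0.595 -0.077  0.032] [234.8 235. ]
rest [ 0.5639 -0.0828  0.01  ] [np.float64(0.114), np.float64(0.086), np.float64(0.115), np.float64(0.088)]
14.665266375116671
15.864792860014562
lin cm [22.71, 42.05, 20.99] rot [-0.0626, 0.5233, -0.016] t 7.62 ee [0.5329 0.3271 0.585 ] F [-0.3  0.4  0.2] w 0.016
[ 0.41378158 -0.1273026   0.35754869]
```

```bash
python3 -m pendant '{"linear":[[0,4,2],[0,8,4],[0,12,6],[0,16,8],[1,20,10],[4,24,12],[22.7,42,21],[22.7,42,21],[22.7,42,21],[22.7,42,21],[22.7,42,21],[22.7,42,21],[22.7,42,21],[22.7,42,21],[22.7,42,21],[22.7,42,21],[22.7,42,21],[22.7,42,21],[22.7,42,21],[22.7,42,21]],"rotation":[[0,0,0],[0,0,0],[0,0.05,0],[0,0.1,0],[0,0.2,0],[0,0.3,0],[-0.06,0.523,-0.016],[-0.06,0.523,-0.016],[-0.06,0.523,-0.016],[-0.06,0.523,-0.016],[-0.06,0.523,-0.016],[-0.06,0.523,-0.016],[-0.06,0.523,-0.016],[-0.06,0.523,-0.016],[-0.06,0.523,-0.016],[-0.06,0.523,-0.016],[-0.06,0.523,-0.016],[-0.06,0.523,-0.016],[-0.06,0.523,-0.016],[-0.06,0.523,-0.016]]}' 6 30
python3 - <<'E'
from h import *
c=np.array([.5386,-.0927,.1332]);R=Rm();x=R[:,0]
delta(c-.259*x,R)
s,d=grab('wrist')
big=cv2.resize(d['image'],(800,600),interpolation=cv2.INTER_CUBIC)
y=R[:,1];z=R[:,2]
for p in [c+.03*a*z+.017*b*y-.017*x for a in(-1,1) for b in(-1,1)]+[c+.117*x]:
    u=proj(d,p,s)*800/512;print(u.round(0));cv2.circle(big,tuple(int(round(v)) for v in u),3,(0,0,255),-1)
cv2.imwrite('pics/w3.png',big)
E
```

```text
clock: 9.28
ee_pos: [0.4139, -0.1264, 0.3584]
ee_rot: [[0.483, 0.266, -0.834], [0.133, -0.964, -0.23], [-0.866, 0.0, -0.501]]
force: [-0.7, -0.2, -0.0]
width: 0.0599
lin cm [0.06, 0.08, 0.07] rot [-0.0009, -0.0007, -0.0009] t 9.28 ee [ 0.4139 -0.1264  0.3584] F [-0.7 -0.2 -0. ] w 0.0599
[373. 268.]
[442. 267.]
[376. 377.]
[440. 377.]
[408. 264.]
```

View pics/w3.png

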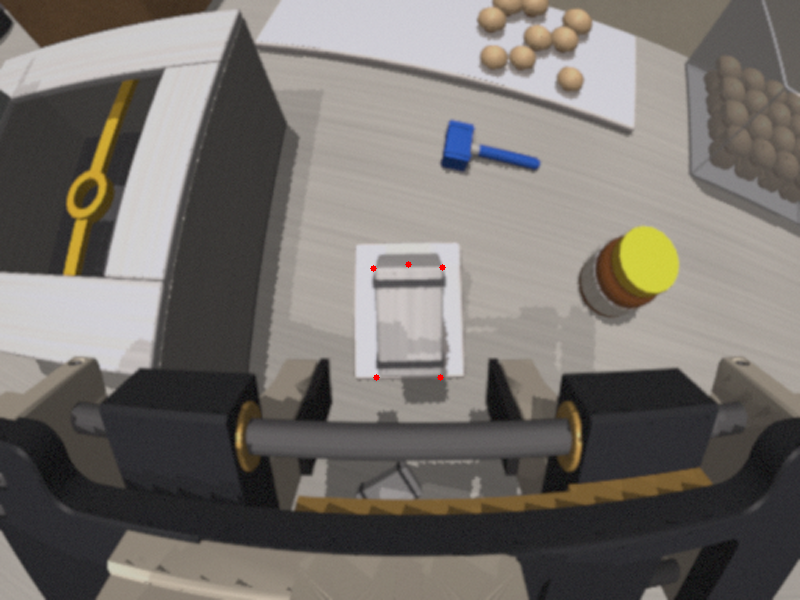

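The wrist view shows the head at x 375–446, y 255–374. The projected corners agree to about 1.5 mm. The jaws straddle it symmetrically, so I advance along the handle, grip 7 mm above head centre and pull out along the handle.

```bash
python3 -m pendant '{"linear":[[2,0.1,0],[4,0.1,0],[6,0.1,0],[7.5,0.1,0],[8.6,0.1,0],[9.3,0.1,0],[9.3,0.1,0],[9.3,0.1,0]],"rotation":[[0,0,0],[0,0,0],[0,0,0],[0,0,0],[0,0,0],[0,0,0],[0,0,0],[0,0,0]]}'
python3 -m pendant '{"linear":[[0,0,0],[0,0,0],[0,0,0],[0,0,0],[0,0,0],[0,0,0],[0,0,0],[0,0,0]],"rotation":[[0,0,0],[0,0,0],[0,0,0],[0,0,0],[0,0,0],[0,0,0],[0,0,0],[0,0,0]]}' 2.5 40
python3 - <<'E'
from h import *
c=np.array([.5386,-.0927,.1332]);R=Rm();x=R[:,0]
delta(c-.166*x,R)
E
```

```text
clock: 10.0
ee_pos: [0.4589, -0.1158, 0.2773]
ee_rot: [[0.482, 0.265, -0.835], [0.132, -0.964, -0.229], [-0.866, 0.0, -0.499]]
force: [-1.0, 0.4, 1.0]
width: 0.0599
clock: 10.67
ee_pos: [0.4587, -0.1154, 0.2778]
ee_rot: [[0.482, 0.265, -0.835], [0.133, -0.964, -0.229], [-0.866, -0.0, -0.5]]
force: [-4.4, 4.9, 6.2]
width: 0.034
lin cm [0.08, -0.06, 0.04] rot [-0.0024, -0.0005, -0.0009] t 10.67 ee [ 0.4587 -0.1154  0.2778] F [-4.4  4.9  6.2] w 0.034
```

```bash
python3 -m pendant '{"linear":[[-0.5,0,0],[-1.5,0,0],[-3,0,0],[-5,0,0],[-7,0,0],[-9,0,0],[-11.4,0,-0.8],[-14,0,-2.3],[-16.6,0,-3.8],[-19.2,0,-5.3],[-21.8,0,-6.8],[-23,0,-7.5],[-23,0,-7.5]],"rotation":[[0,0,0],[0,0,0],[0,0,0],[0,0,0],[0,0,0],[0,0,0],[0,0,0],[0,0,0],[0,0,0],[0,0,0],[0,0,0],[0,0,0],[0,0,0]]}'
python3 - <<'E'
from h import *
delta(well(0,0,.50),Rd(wellR()[:,1]));print(well(0,0,.5))
E
```

```text
clock: 11.75
ee_pos: [0.4105, -0.1293, 0.5176]
ee_rot: [[0.487, 0.264, -0.833], [0.132, -0.964, -0.229], [-0.864, 0.002, -0.504]]
force: [-0.1, 0.0, -2.2]
width: 0.0336
lin cm [13.02, -24.99, -18.89] rot [1.5912, -0.4061, 0.4291] t 11.75 ee [ 0.4105 -0.1293  0.5176] F [-0.1  0.  -2.2] w 0.0336
[0.56504496 0.17221133 0.5       ]
```

```bash
python3 -m pendant '{"linear":[[13,-25,-18.9],[13,-25,-18.9],[13,-25,-18.9],[13,-25,-18.9],[13,-25,-18.9],[13,-25,-18.9],[13,-25,-18.9],[13,-25,-18.9],[13,-25,-18.9],[13,-25,-18.9],[13,-25,-18.9],[13,-25,-18.9],[13,-25,-18.9],[13,-25,-18.9],[13,-25,-18.9],[13,-25,-18.9],[13,-25,-18.9],[13,-25,-18.9],[13,-25,-18.9],[13,-25,-18.9]],"rotation":[[1.59,-0.406,0.429],[1.59,-0.406,0.429],[1.59,-0.406,0.429],[1.59,-0.406,0.429],[1.59,-0.406,0.429],[1.59,-0.406,0.429],[1.59,-0.406,0.429],[1.59,-0.406,0.429],[1.59,-0.406,0.429],[1.59,-0.406,0.429],[1.59,-0.406,0.429],[1.59,-0.406,0.429],[1.59,-0.406,0.429],[1.59,-0.406,0.429],[1.59,-0.406,0.429],[1.59,-0.406,0.429],[1.59,-0.406,0.429],[1.59,-0.406,0.429],[1.59,-0.406,0.429],[1.59,-0.406,0.429]]}'
python3 - <<'E'
from h import *
import pickle
delta(well(0,0,.50),Rd(wellR()[:,1]))
D={}
for n in('wrist','scene','top'): D[n]=grab(n)
pickle.dump(D,open('d3.pkl','wb'))
s,d=D['wrist'];print('holder pred w',proj(d,well(0,0,.115),s).round(1));
u=proj(D['scene'][1],well(0,0,.19)).astype(int);print(u)
a=cv2.resize(d['image'],(800,600),interpolation=cv2.INTER_CUBIC)[0:600,150:650]
x0,y0=u[0]-38,u[1]-85;b=cv2.resize(D['scene'][1]['image'][y0:y0+150,x0:x0+75],(300,600),interpolation=cv2.INTER_CUBIC);print(x0,y0)
cv2.imwrite('pics/w4.png',np.hstack([a,b]))
E
```

```text
clock: 13.42
ee_pos: [0.5647, 0.1724, 0.4956]
ee_rot: [[-0.005, -0.978, -0.207], [-0.0, -0.207, 0.978], [-1.0, 0.005, 0.001]]
force: [-0.1, -0.1, -1.4]
width: 0.0337
lin cm [-0.44, -0.03, -0.03] rot [0.003, 0.0006, -0.0051] t 13.42 ee [0.5647 0.1724 0.4956] F [-0.1 -0.1 -1.4] w 0.0337
holder pred w [259.7 167.4]
[334 163]
296 78
```

View pics/w4.png

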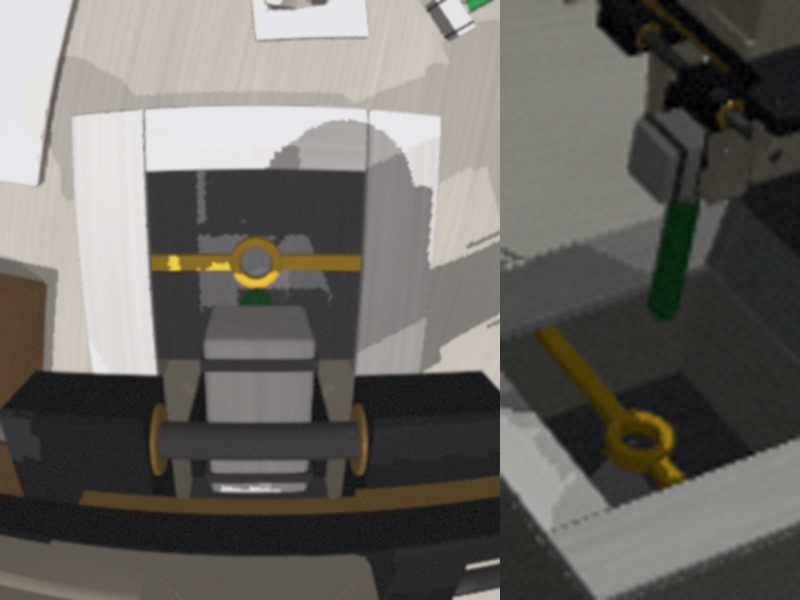

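The wrist view shows the holder ring centred at (407,262) full-frame, about 0.7 px from prediction. In the scene crop the mallet hangs above it. I check the handle's tilt numerically.

```bash
python3 - <<'E'
from h import *
import pickle
D=pickle.load(open('d3.pkl','rb'))
s=D['scene'][0];e=np.array(s['ee_pos']);R=np.array(s['ee_rot'])
for n in('scene','wrist','top'):
    d=D[n][1];h=cv2.cvtColor(d['image'],cv2.COLOR_BGR2HSV);m=cv2.inRange(h,(45,110,20),(75,255,255))
    nn,l,st,ce=cv2.connectedComponentsWithStats(m)
    pt=[proj(d,e+R[:,0]*k,D[n][0]).round(1).tolist() for k in (.183,.233,.283)]
    print(n,'pred top/mid/butt of axis',pt)
    for i in range(1,nn):
        if st[i,4]>20 and np.hypot(*(ce[i]-pt[1]))<40:
            ys,xs=np.nonzero(l==i);print(st[i],ce[i].round(1));f=cv2.fitLine(np.column_stack([xs,ys]).astype(np.float32),2,0,.01,.01).ravel();print('slope dx/dy',f[0]/f[1],'pred',(pt[2][0]-pt[0][0])/(pt[2][1]-pt[0][1]))
d=D['scene'][1];h=cv2.cvtColor(d['image'],cv2.COLOR_BGR2HSV);m=cv2.inRange(h,(18,110,50),(32,255,255));u=proj(d,well(0,0,.115));print('scene holder pred',u)
w=m[int(u[1])-12:int(u[1])+13,int(u[0])-16:int(u[0])+17]
for r in w: print(''.join('#' if v else '.' for v in r))
E
```

```text
scene pred top/mid/butt of axis [[343.2, 121.4], [339.5, 139.2], [336.1, 155.8]]
[333 129  13  29 204] [338.8 142.8]
slope dx/dy -0.23036121 pred -0.20639534883720828
wrist pred top/mid/butt of axis [[262.3, 241.7], [261.9, 211.7], [261.7, 191.9]]
[251 185  19  10 144] [260.  190.2]
slope dx/dy -147.67035 pred 0.012048192771084798
top pred top/mid/butt of axis [[185.3, 173.3], [188.9, 177.8], [192.2, 181.9]]
scene holder pred [330.27107512 185.76312898]
########.........................
.########........................
..########.......................
..########.......................
...########......................
.....#######.....................
......#######....................
......########.#.................
.......##############............
........###############..........
.........###############.........
.........################........
.........#################.......
.........####.....########.......
.........###........######.......
.........####........#####.......
.........#####.......#####.......
.........################........
.........################........
.........################........
..........###############........
...........###############.......
..............#############......
....................########.....
.....................########....
```

```bash
python3 -m pendant '{"linear":[[2,0.15,0],[4,0.15,0],[6,0.15,0],[7.4,0.15,0],[7.9,0.15,0],[7.9,0.15,0],[7.9,0.15,0]],"rotation":[[0,0,-0.005],[0,0,-0.005],[0,0,-0.005],[0,0,-0.005],[0,0,-0.005],[0,0,-0.005],[0,0,-0.005]]}'
python3 - <<'E'
from h import *
delta(well(0,0,.415),Rd(wellR()[:,1]))
s,d=grab('wrist');s2,e=grab('scene')
h0=proj(d,well(0,0,.115),s);h1=proj(e,well(0,0,.115));print(h0,h1)
x0,y0=int(h0[0])-40,int(h0[1])-35;a=cv2.resize(d['image'][y0:y0+75,x0:x0+80],(480,450),interpolation=cv2.INTER_CUBIC)
X0,Y0=int(h1[0])-24,int(h1[1])-50;b=cv2.resize(e['image'][Y0:Y0+75,X0:X0+50],(300,450),interpolation=cv2.INTER_CUBIC)
print(x0,y0,X0,Y0)
cv2.imwrite('pics/w5.png',np.hstack([a,b]))
E
```

```text
clock: 14.15
ee_pos: [0.5633, 0.1723, 0.4175]
ee_rot: [[0.0, -0.979, -0.206], [0.001, -0.206, 0.979], [-1.0, -0.0, 0.001]]
force: [0.5, 0.2, -2.1]
width: 0.0339
lin cm [0.25, -0.16, -0.04] rot [0.0015, 0.0009, 0.0004] t 14.15 ee [0.5633 0.1723 0.4175] F [ 0.5  0.2 -2.1] w 0.0339
[260.1417782  185.06281292] [330.27107512 185.76312898]
220 150 306 135
```

View pics/w5.png

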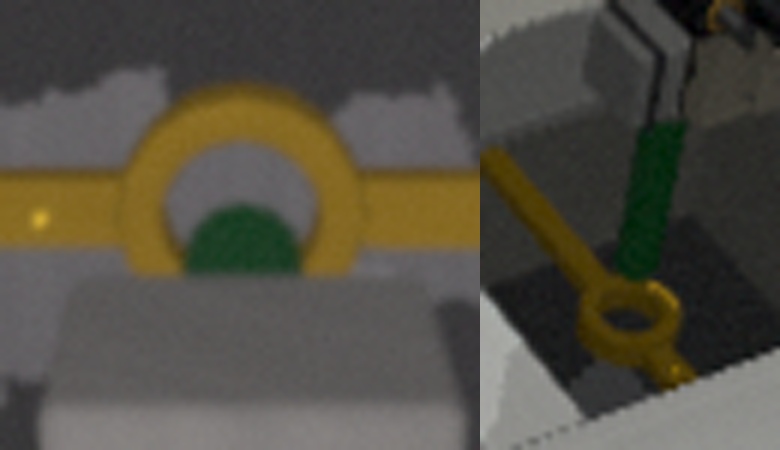

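In the wrist crop the butt (243) is laterally centred on the ring (242) and about 1.5 mm towards the hinge. I correct 1 mm and lower.

```bash
python3 -m pendant '{"linear":[[0.5,0,-0.1],[1.2,0,-0.1],[2,0,-0.1],[2.8,0,-0.1],[3.6,0,-0.1],[4,0,-0.1],[4,0,-0.1]],"rotation":[[0,0,0],[0,0,0],[0,0,0],[0,0,0],[0,0,0],[0,0,0],[0,0,0]]}'
python3 -m pendant '{"linear":[[0.8,0,0],[1.8,0,0],[2.8,0,0],[3.8,0,0],[4.8,0,0],[5.8,0,0],[6.6,0,0],[7.1,0,0],[7.1,0,0],[7.1,0,0]],"rotation":[[0,0,0],[0,0,0],[0,0,0],[0,0,0],[0,0,0],[0,0,0],[0,0,0],[0,0,0],[0,0,0],[0,0,0]]}'
```

```text
clock: 14.83
ee_pos: [0.563, 0.1711, 0.375]
ee_rot: [[-0.003, -0.979, -0.205], [-0.0, -0.205, 0.979], [-1.0, 0.003, 0.0]]
force: [0.9, -1.1, -3.1]
width: 0.0338
clock: 15.67
ee_pos: [0.5634, 0.1714, 0.3056]
ee_rot: [[-0.001, -0.979, -0.206], [0.001, -0.206, 0.979], [-1.0, 0.001, 0.001]]
force: [0.3, 0.2, -2.6]
width: 0.0336
```

No contact, and the handle is in the bore. I lower slowly to contact.

```bash
python3 -m pendant '{"linear":[[0.2,0,0],[0.3,0,0],[0.4,0,0],[0.5,0,0],[0.5,0,0]],"rotation":[[0,0,0],[0,0,0],[0,0,0],[0,0,0],[0,0,0]]}'
python3 -m pendant '{"linear":[[0.1,0,0],[0.2,0,0],[0.2,0,0],[0.2,0,0]],"rotation":[[0,0,0],[0,0,0],[0,0,0],[0,0,0]]}'
```

```text
clock: 16.08
ee_pos: [0.5632, 0.1713, 0.3007]
ee_rot: [[-0.001, -0.979, -0.205], [0.001, -0.205, 0.979], [-1.0, 0.0, 0.001]]
force: [-0.5, 0.2, -2.2]
width: 0.0338
clock: 16.42
ee_pos: [0.5632, 0.1713, 0.2987]
ee_rot: [[-0.001, -0.979, -0.206], [0.001, -0.206, 0.979], [-1.0, 0.001, 0.001]]
force: [-0.2, 0.5, -2.3]
width: 0.034
```

```bash
python3 -m pendant '{"linear":[[0.1,0,0],[0.2,0,0],[0.2,0,0],[0.2,0,0]],"rotation":[[0,0,0],[0,0,0],[0,0,0],[0,0,0]]}'
python3 -m pendant '{"linear":[[0.1,0,0],[0.2,0,0],[0.2,0,0],[0.2,0,0]],"rotation":[[0,0,0],[0,0,0],[0,0,0],[0,0,0]]}'
```

```text
clock: 16.75
ee_pos: [0.5632, 0.1713, 0.2966]
ee_rot: [[-0.001, -0.979, -0.205], [0.001, -0.205, 0.979], [-1.0, 0.001, 0.001]]
force: [-0.1, 0.7, -3.2]
width: 0.0338
clock: 17.08
ee_pos: [0.5633, 0.1714, 0.296]
ee_rot: [[0.0, -0.979, -0.206], [0.001, -0.206, 0.979], [-1.0, -0.0, 0.001]]
force: [-3.8, -0.7, 6.6]
width: 0.0338
```

Contact: force z went from -3 to +6.6 N at the expected height. I release and withdraw upward.

```bash
python3 -m pendant '{"linear":[[0,0,0],[0,0,0],[0,0,0],[0,0,0],[0,0,0],[0,0,0]],"rotation":[[0,0,0],[0,0,0],[0,0,0],[0,0,0],[0,0,0],[0,0,0]]}' 5.6
python3 -m pendant '{"linear":[[-0.5,0,0],[-1.5,0,0],[-3,0,0],[-5,0,0],[-8,0,0],[-12,0,0],[-16,0,0],[-20,0,0],[-23,0,-3],[-23,0,-7],[-23,0,-11],[-23,0,-15],[-23,0,-18],[-23,0,-18],[-23,0,-18]],"rotation":[[0,0,0],[0,0,0],[0,0,0],[0,0,0],[0,0,0],[0,0,0],[0,0,0],[0,0,0],[0,0,0],[0,0,0],[0,0,0],[0,0,0],[0,0,0],[0,0,0],[0,0,0]]}'
python3 - <<'E'
from h import *
s,d=grab('scene');_,t=grab('top')
print(s['ee_pos'],s['clock'],s['force'])
a=cv2.resize(d['image'][100:260,90:420],(800,388),interpolation=cv2.INTER_CUBIC)
b=cv2.resize(t['image'][120:260,130:410],(424,212),interpolation=cv2.INTER_CUBIC)
c=np.zeros((212,800,3),np.uint8);c[:,:424]=b
u=proj(t,well(0,0,.15)).astype(int);c[:,440:652]=cv2.resize(t['image'][u[1]-30:u[1]+30,u[0]-30:u[0]+30],(212,212))
cv2.imwrite('pics/f.png',np.vstack([a,c]))
import pickle;D=pickle.load(open('d0.pkl','rb'))
for nm,p,r in(('bowl',(381,219),24),('jar',(346,166),18)):
    q=(slice(p[1]-r,p[1]+r),slice(p[0]-r,p[0]+r));sh=cv2.phaseCorrelate(*[cv2.cvtColor(i[q],cv2.COLOR_BGR2GRAY).astype(np.float32) for i in(D['top'][1]['image'],t['image'])]);print(nm,sh)
E
```

```text
clock: 17.58
ee_pos: [0.5633, 0.1713, 0.2946]
ee_rot: [[-0.001, -0.979, -0.205], [0.001, -0.205, 0.979], [-1.0, 0.0, 0.001]]
force: [-1.1, 0.1, 0.1]
width: 0.0556
clock: 18.83
ee_pos: [0.6002, -0.0068, 0.5254]
ee_rot: [[0.0, -0.979, -0.203], [0.001, -0.203, 0.979], [-1.0, -0.0, 0.001]]
force: [-0.2, 0.1, 0.8]
width: 0.0561
[ 0.60023979 -0.00684031  0.52540654] 18.8333 [-0.15625445  0.0651023   0.79777485]
bowl ((0.022197608946903813, -0.08935493229152769), 0.9784371867361996)
jar ((-0.028706482943309908, 0.05383197057581057), 0.969036941451055)
```

View pics/f.png

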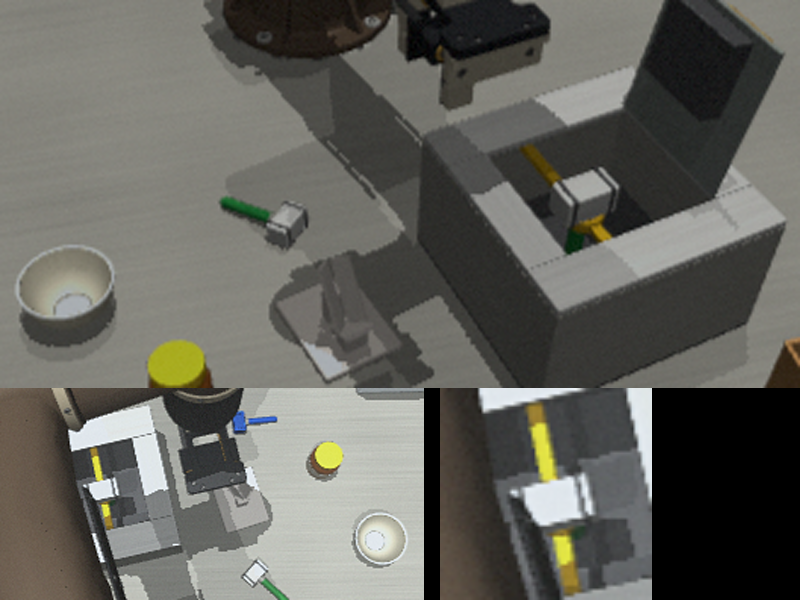

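The mallet hangs upright with its head on the ring (scene crop 590,195) and its handle below. The hatch stands open against its stop, the rest is empty, and the bowl and jar have not moved (image shift under 0.1 px). The robot is clear, so I hand in.

```bash
python3 -c "
from plant import job; print(job.finish_job())"
```

```text
the job is handed in; nothing more can be done
None
```

The job is done and handed in at about 19 s on the robot's clock. I flipped the ring pull up and swung the hatch with it to its stop. Then I took the larger green-handled mallet out along its handle, lowered it through the yellow ring holder until it touched, let go and withdrew.

**Last checks:**
- **Mallet:** it hangs upright with its head on the ring. Contact came 3 mm lower than I had estimated, within what I could measure.
- **Hatch:** it stands fully open.
- **Bowl and jar:** both moved less than 0.1 px in the top view.
- **Robot:** it is clear of everything, and the largest force I read was about 24 N.

**Disagreements:** the two fixed cameras placed the well about 5 mm apart. I used the value midway between them, which the wrist camera confirmed to about 2 mm. No check failed.

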